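Wedge the shoe rest level

TASK

The hinged board that carries the shoe droops at its free edge. Push the thick wooden wedge, thin end first, straight in under the middle of that free edge until the board sits level, and leave it there flat on the bench with the board resting on it. The slim wedge is too low for this: leave it where it lies.

Things in the scene. Friction and masses are not known exactly. Their poses are not given: they have to be found in the camera images.
- rest: Fixed shoe rest: foot bar 60 x 310 mm with two cheeks, carrying a hinged board. Origin: on the bench midway between the cheeks, below the hinge pin (pin along y, 41 mm up). x level, from the board's free edge towards the hinge; z up. Frame does not tilt with the board. Free edge: steel bar 8 mm thick, 242 mm long, along y at x = -170 mm; underside 34 mm above the bench when level, 12 mm at the start.
- board (a joint): Tilt (rad) of the plywood board (196 x 250 x 14 mm, carries a 120 mm high shoe near the hinge, over 90 mm from the free edge): 0 level, -0.13 drooping on its stub feet at the start, positive too high. Swings freely, falls if not held up; 2 to 3 N lifts the free edge; 3 mm there is 0.018 rad. Below it is open bench but for two 20 mm stub feet at rest x = -152, y = +-105 mm.
- wedge: Thick wedge: loose plain wood, 185 x 40 mm, upright sides, 0.14 kg, flat on the bench. Origin: centre of underside; x along it to the thin end, z up. Thin end (x = +92.5 mm) 4 mm high; top rises evenly 1 in 3.5 to 46 mm at x = -54.5, then flat to the thick end (x = -92.5), which can be gripped across. About 104 mm of it in past the edge bar makes the board level; friction keeps it there.
- slim_wedge: Slim wedge: same wood, length, width, axes and origin as the thick one, but only 16 mm high at its thick end, too low to level the board. Lies loose beside it; which of the two is nearer the robot varies.
There are look-alikes about, which are no part of the job. There is more than one size of the wedge; the job needs the smaller.

How it is judged:
By the outcome, as a careful person would: the job done as asked, in the order asked, and still so for the second after the job is handed in, with the robot touching nothing.
It also fails if it takes over 40 s, if anything falls off the work surface, if the arm or the gripper's body presses on something with over 40 N, if the wrist force passes 120 N, or if a joint passes its speed limit or range.

ROBOT

A 6-joint arm with a two-finger parallel gripper is mounted at the origin on the work surface. World frame = base frame: x ahead of the robot, y to its left, z up, the work surface at z = 0. Lengths are in mm, angles in rad, forces in N, time in s.
With the tool pointing down it reaches from about 275 to 1000 mm from the base axis. Payload 8.4 kg.
Tool frame: the origin (TCP) lies at the very end of the fingers, on their centre line; the grasp point (between the pads) lies 19 mm behind it; z points along the fingers, y is the direction in which the jaws open and shut (so a half turn about z gives the same grasp; the last joint's range is limited). The gripper opens to 85 mm and grips with 20 to 120 N. Pads are 22 mm wide; open, the fingers measure 114 mm over their backs; the gripper's body (76 mm by 85 mm) begins 54 mm behind the grasp point. The pads swing forward as they close: fully open they stand 13 mm farther back than shut.
Start: joints at [-1.134, 0.353, 1.633, -0, 1.155, -0.002], TCP at [265.532, -565.792, 192.381] pointing down, gripper open.
Joint ranges: [-2.63, 2.63], [-0.92, 2.1], [0.06, 2.66], [-1.3, 4.44], [0, 2.69], [-3.02, 3.02]. Speed limits (rad/s): [2.22, 2.22, 2.79, 3.14, 3.14, 3.14].

INTERFACE

Orientations are given as [roll, pitch, yaw] about the fixed x, y, z axes, in that order (R = Rz(yaw) Ry(pitch) Rx(roll)).
In Python, from rig import sense, grab_frame, get_calibration, sign_off, boxes_of, trace gives the robot as it stands.
- The arm moves only by the tool servo_tool, never from a script. Its argument "rows" is a list of rows, each a list of 3 entries, a list of its own where there are three numbers: the finger opening in mm, from 0 to 85.4, then the shift along the tool's x, y, z in mm, then the turn, a rotation vector about the tool's x, y, z in degrees. A call has 1 to 8 rows; each row shifts and turns the commanded pose from where the row before left it, along the tool's axes as they then stand; what a row does not reach is not made up. A row lasts 1/8 s, in which the tool goes at most 62.5 mm and 10.7 degrees, less where a joint would pass 70% of its speed; a pose out of reach is approached as far as the arm can. A call is refused whole if a number of a shift passes 62.5 or a number of a turn 10.7, either way. A call with a gripper value outside its range is refused whole. The fingers move at their own pace and stop on an object; "force" is the grip in N (left out, the last holds). Time passes only in rows, so rows that do not move let the fingers close. It gives the time, the measured TCP pose, the force and the opening at its end, in the units of the state.
- sense(): the state, without advancing time (a new reading comes with each control period).
- grab_frame(name): name is "side" or "top" or "wrist"; returns the picture (420x560x3 uint8, blue, green, red); there is no depth.
- get_calibration(name): a dict with "intrinsics" (3x3 intrinsics, pixels), "world_to_cam" (4x4, takes a point from world to camera coordinates). Camera axes: x right, y down, z forward; pixel columns grow to the right and rows downward; lengths in mm; the calibration is good to about 2 mm. The wrist camera is an equidistant fisheye: a pixel r from the principal point sees the ray r / f radians off the axis. A picture is of the moment at which its call begins: read the wrist's pose just before it. get_calibration takes no time and is no camera call; for the wrist camera it gives the pose at the moment of the call.
- sign_off(): hands the job in, once; it reports no verdict.
Trained networks look in the newest picture that a camera, given by its name, has taken for a name from the list of things; names that differ only in an ending like _2 or _b are one class to them, and where a whole thing is asked for, a point or a joint stands for the part that bears it (a point fixed in the world has none). Each returns a list of dicts, best first, with "conf" (0 to 1); they miss things now and then, are a little off and sometimes report something else, mostly with a low value. They report only what shows in the picture. A call takes as long as a camera call. They do not tell look-alikes from the thing itself.
- boxes_of(camera, thing): "centre" ([x, y, z] in mm, in the coordinates of the camera as it stood for that picture, good to about 4 mm: the middle of the surface that is visible of it).
- trace(camera, thing): "mask" (420x560 bool, what is visible of it).
The state is a dict: "clock": time; "qpos": joint angles; "qvel": joint speeds; "joint_efforts": joint torques, N m; "eef_pos": TCP position; "tcp_rot": TCP orientation; "contact_force": force on the tool from outside, world axes, zero at the start; "wrist_torque": the same for the moment, N m; "opening": opening from 0.0 (shut) to 1.0 (fully open).
Only numpy, scipy, OpenCV 4.12 (cv2) and the standard library are available. Lean on these libraries where they do the work, as an engineer would, in place of code of your own. Each camera call takes 0.05 s, during which the arm holds its last target. There are 200 camera calls.

## Working session

There is one attempt and no reset: what is moved stays moved. The work goes in short steps, Python scripts to look and compute and a tool call to move; the robot and the scene stay as the last step left them, time stands still between calls to the robot, and variables do not carry over. Pictures are saved under pics/ and viewed, about 8 in all and at most 12, crops included, and the job is handed in when it is done.

Besides the shell and the picture viewer there is one more tool, called after "Request:" as name(argument=value, ...), one argument or row to a line, values as JSON. servo_tool: Moves the arm, as the interface text tells. Its arguments: {"type":"object","properties":{"rows":{"type":"array","items":{"type":"array"}},"force":{"type":"number"}},"required":["rows"]}

```bash
mkdir -p pics; cat > h.py <<'E'
import numpy as np,cv2
from rig import *
def px2ray(c,u,v):
    K=c["intrinsics"];K=np.array(K);T=np.array(c["world_to_cam"]);d=np.linalg.inv(K)@[u,v,1]
    R=T[:3,:3];return -R.T@T[:3,3],R.T@d
def at_z(c,u,v,z):
    o,d=px2ray(c,u,v);return o+d*(z-o[2])/d[2]
def toworld(c,p):
    T=np.array(c["world_to_cam"]);return T[:3,:3].T@(np.array(p)-T[:3,3])
def proj(c,p):
    T=np.array(c["world_to_cam"]);q=T[:3,:3]@np.array(p)+T[:3,3];q=np.array(c["intrinsics"])@q;return q[:2]/q[2]
E
python3 - <<'E'
from h import *
np.set_printoptions(precision=1,suppress=True)
for n in("top","side"):
    im=grab_frame(n);cv2.imwrite(f"pics/{n}0.png",im);c=get_calibration(n)
    print(n,np.array(c["intrinsics"]).tolist(),px2ray(c,280,210))
    for t in("rest","board","wedge","slim_wedge"):
        for b in boxes_of(n,t): 
            w=toworld(c,b["centre"]);print(n,t,round(b["conf"],2),w,proj(c,w))
E
```

```text
top [[524.3935055159296, 0.0, 281.46835484561194], [0.0, 524.3935055159296, 206.15015192458262], [0.0, 0.0, 1.0]] (array([ 218.3,  -40.9, 1224.2]), array([ 0.2,  0. , -1. ]))
top rest 0.82 [ 605.5 -245.4   34.4] [382.5 134.6]
top board 0.86 [ 607.2 -235.8   41. ] [378.9 133. ]
top wedge 0.82 [218.6 281.   38.5] [147.7 294.7]
top wedge 0.65 [596.8 234.   28.3] [180.2 134.4]
top slim_wedge 0.85 [420.2 239.3  11.6] [174.7 208.6]
side [[489.97188738423205, 0.0, 275.28157576949513], [0.0, 489.97188738423205, 204.15923743691934], [0.0, 0.0, 1.0]] (array([118.5, 615.6, 718.5]), array([ 0.3, -0.7, -0.7]))
side rest 0.72 [ 583.7 -259.6   34.1] [258.3 135.9]
side board 0.83 [ 586.2 -254.6   35.6] [256.4 136.1]
side wedge 0.94 [587.4 260.6  22.6] [116.6 291.4]
side wedge 0.8 [208.5 269.4  33.7] [315.1 386.7]
side slim_wedge 0.66 [419.3 254.9   9.5] [200.6 331.4]
```

View pics/top0.png

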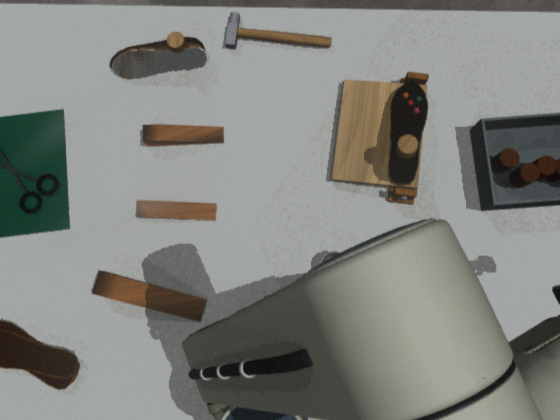

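View pics/side0.png

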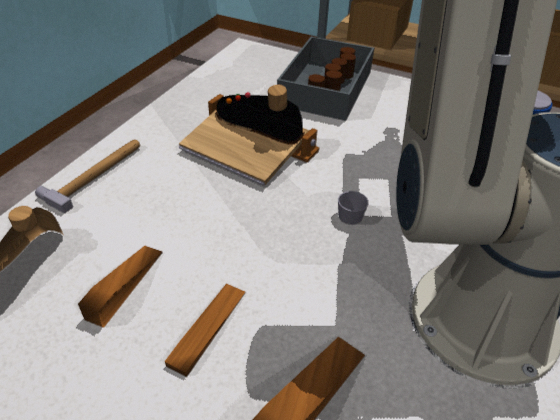

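Candidates for the wedge: (183,134) top, about 80 px ≈ 185 mm, thick; (176,210) slim; (150,295), about 115 px, the oversized look-alike. I choose (183,134). In the side view its thick end is at (95,305) and its thin end at (155,250), pointing towards the rest. The board's free edge runs (345,80)–(332,183) in the top view.

```bash
cat >> h.py <<'E'
V=np.array([[x,y,z] for y in(-20,20) for x,z in((92.5,0),(92.5,4),(-54.5,46),(-92.5,46),(-92.5,0))],float)
F=[(0,1,2,3,4),(5,6,7,8,9),(0,1,6,5),(1,2,7,6),(2,3,8,7),(3,4,9,8),(4,0,5,9)]
def wpts(p,z0=0):
    c,s=np.cos(p[2]),np.sin(p[2]);return V@np.array([[c,s,0],[-s,c,0],[0,0,1]])+[p[0],p[1],z0]
def fitmask(cs,ms,p0,z0=0):
    from scipy.optimize import minimize
    def cost(p):
        t=0
        for c,m in zip(cs,ms):
            q=np.array([proj(c,a) for a in wpts(p,z0)]);h=cv2.convexHull(np.float32(q))
            im=np.zeros(m.shape,np.uint8);cv2.fillConvexPoly(im,np.int32(np.round(h*16)),1,cv2.LINE_8,4)
            t+=1-(im.astype(bool)&m).sum()/(im.astype(bool)|m).sum()
        return t
    r=minimize(cost,p0,method="Nelder-Mead",options=dict(initial_simplex=np.array(p0)+np.array([[0,0,0],[15,0,0],[0,15,0],[0,0,.1]])))
    return r.x,r.fun
E
python3 - <<'E'
from h import *
np.set_printoptions(precision=3,suppress=True)
cs=[get_calibration(n) for n in("top","side")];ms=[]
P=[np.array([597,240,30]),]
ims={}
for n,c in zip(("top","side"),cs):
    ims[n]=grab_frame(n);tr=trace(n,"wedge")
    u,v=proj(c,P[0]).astype(int)
    m=max(tr,key=lambda t:t["mask"][max(v-12,0):v+12,u-12:u+12].sum())["mask"];print(m.sum());ms.append(m)
for p0 in((597,240,-np.pi/2),(597,240,np.pi/2)): print(fitmask(cs,ms,p0))
for i in(0,1):print(fitmask(cs[i:i+1],ms[i:i+1],(597,240,-np.pi/2)))
r,_=fitmask(cs,ms,(597,240,-np.pi/2));T=[]
for n,c in zip(ims,cs):
    im=ims[n].copy();big=cv2.resize(im,None,fx=4,fy=4,interpolation=cv2.INTER_CUBIC)
    q=np.array([proj(c,a) for a in wpts(r)])*4+1.5
    for f in F: cv2.polylines(big,[np.int32(q[list(f)])],True,(0,255,0),1)
    u,v=(380,130) if n=="top" else (250,135)
    a=big[(v-65)*4:(v+65)*4,(u-80)*4:(u+80)*4][:520,:640]
    u,v=proj(c,P[0]).astype(int);b=big[max(0,v-50)*4:(v+50)*4,(u-60)*4:(u+60)*4]
    T.append((a,b))
cv2.imwrite("pics/w.png",np.hstack([cv2.resize(b,(400,333)) for a,b in T]))
cv2.imwrite("pics/bt.png",T[0][0]);cv2.imwrite("pics/bs.png",T[1][0])
E
```

```text
1479
2818
(array([599.187, 228.082,  -1.493]), np.float64(0.14598992237223007))
(array([599.309, 234.66 ,   1.581]), np.float64(0.44555074037774756))
(array([600.051, 224.655,  -1.524]), np.float64(0.11978545887961856))
(array([599.247, 228.117,  -1.492]), np.float64(0.023052741879147742))
```

View pics/w.png

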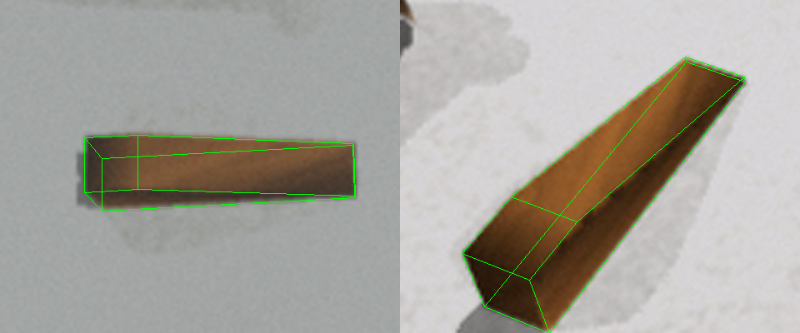

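View pics/bt.png

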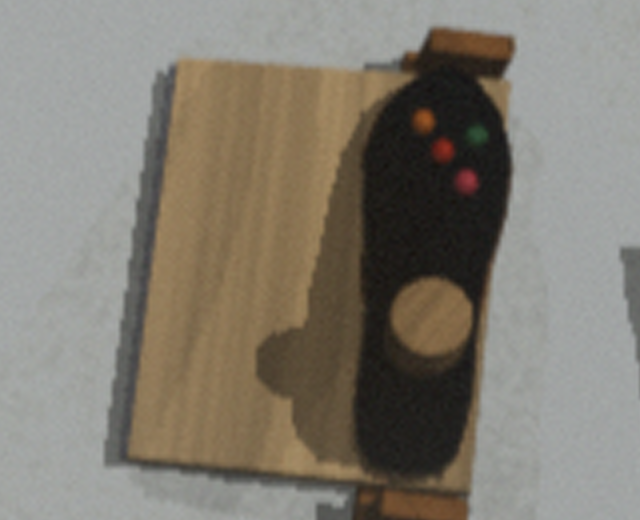

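View pics/bs.png

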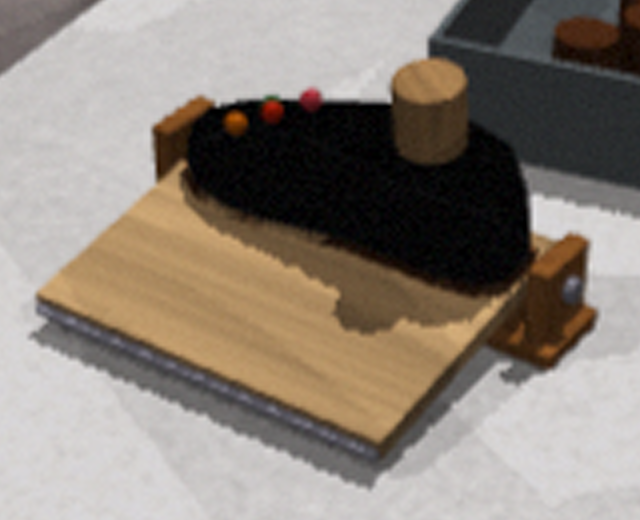

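The overlay (image 3) matches the wedge outline in both views: thick end on the left (+y), thin end towards the rest. The crops show ply top edge corners at about (175,60)/(128,460) in the top crop and (38,298)/(378,447) in the side crop.

```bash
python3 - <<'E'
from h import *
np.set_printoptions(precision=3,suppress=True)
ct,cs=[get_calibration(n) for n in("top","side")]
def tri(a,b):
    o1,d1=px2ray(ct,*a);o2,d2=px2ray(cs,*b)
    t=np.linalg.lstsq(np.c_[d1,-d2],o2-o1,rcond=None)[0];p,q=o1+d1*t[0],o2+d2*t[1];return (p+q)/2,np.linalg.norm(p-q)
def T(x,y):return 300+(x-1.5)/4,65+(y-1.5)/4
def S(x,y):return 170+(x-1.5)/4,70+(y-1.5)/4
A,e=tri(T(176,60),S(38,298));B,f=tri(T(129,460),S(379,447));print(A,e,B,f,np.linalg.norm(A-B))
ex=(B-A);ey=ex[:2]/np.linalg.norm(ex[:2])  # far->near = world -x
n=np.array([ey[1],-ey[0]]); n=n if n[1]<0 else -n
M=(A+B)[:2]/2;print("mid",M,"push dir",n,"yaw",np.arctan2(n[1],n[0]))
w=np.array([599.2,228.1]);y=-1.493
print("wedge rel edge mid: along",(w-M)@n,"lateral",(w-M)@ey)
print("sense",sense())
E
```

```text
[ 745.307 -154.519   21.48 ] 2.341575163377774 [ 498.108 -128.608   19.935] 1.5970899470125508 248.55794319953768
mid [ 621.707 -141.563] push dir [-0.104 -0.995] yaw -1.6752316941459453
wedge rel edge mid: along -365.3030626571738 lateral 60.92065426933471
sense {'clock': 0.7, 'qpos': array([-1.134,  0.353,  1.633, -0.   ,  1.155, -0.002]), 'qvel': array([-0.001,  0.   ,  0.001, -0.001,  0.001,  0.   ]), 'joint_efforts': array([  0.002, -60.501, -34.239,   0.   ,   0.001,  -0.   ]), 'eef_pos': array([ 265.549, -565.817,  192.413]), 'tcp_rot': array([3.142, 0.   , 0.439]), 'contact_force': array([-0.265, -0.72 , -0.116]), 'wrist_torque': array([ 0.005, -0.   , -0.057]), 'opening': 1.0010105199027175}
```

Request:
servo_tool(
  rows=[
    [85,[42,-40,0],[0,0,0]],
    [85,[42,-40,0],[0,0,0]],
    [85,[42,-40,0],[0,0,0]],
    [85,[42,-40,0],[0,0,0]],
    [85,[42,-40,0],[0,0,0]],
    [85,[42,-40,0],[0,0,0]],
    [85,[42,-40,0],[0,0,0]],
    [85,[42,-40,0],[0,0,0]],
  ],
)

```text
clock: 1.7
eef_pos: [434.4, -131.6, 192.8]
tcp_rot: [3.141, -0.001, 0.439]
contact_force: [1.2, -0.7, 0.0]
opening: 0.993
```

Request:
servo_tool(
  rows=[
    [85,[41,-40,0],[0,0,0]],
    [85,[41,-40,0],[0,0,0]],
    [85,[41,-40,0],[0,0,0]],
    [85,[41,-40,0],[0,0,0]],
    [85,[41,-40,0],[0,0,0]],
    [85,[41,-40,0],[0,0,0]],
    [85,[41,-40,0],[0,0,0]],
    [85,[0,0,0],[0,0,0]],
  ],
)

```text
clock: 2.7
eef_pos: [575.5, 245.7, 192.1]
tcp_rot: [-3.141, -0.001, 0.442]
contact_force: [0.6, -0.0, -0.5]
opening: 0.997
```

Request:
servo_tool(
  rows=[
    [85,[0,0,0],[0,0,-9.9]],
    [85,[0,0,0],[0,0,-9.9]],
    [85,[0,0,0],[0,0,-9.9]],
    [85,[0,0,0],[0,0,-9.9]],
    [85,[0,0,0],[0,0,-9.9]],
    [85,[0,0,0],[0,0,-9.9]],
    [85,[0,0,0],[0,0,-9.9]],
    [85,[0,0,0],[0,0,0]],
  ],
)

```text
clock: 3.7
eef_pos: [574.4, 241.3, 192.4]
tcp_rot: [-3.141, 0.0, 1.647]
contact_force: [-0.1, -0.1, -0.0]
opening: 0.999
```

Request:
servo_tool(
  rows=[
    [85,[30,12,0],[0,0,0]],
    [85,[30,12,0],[0,0,0]],
    [85,[0,0,30],[0,0,0]],
    [85,[0,0,30],[0,0,0]],
    [85,[0,0,0],[0,0,0]],
  ],
)

```text
clock: 4.32
eef_pos: [592.1, 302.5, 130.1]
tcp_rot: [-3.137, 0.002, 1.645]
contact_force: [-0.0, 0.1, 0.4]
opening: 0.994
```

```bash
python3 - <<'E'
from h import *
np.set_printoptions(precision=3,suppress=True)
s=sense();c=get_calibration("wrist");im=grab_frame("wrist")
print(s["eef_pos"],s["tcp_rot"]);K=np.array(c["intrinsics"]);T=np.array(c["world_to_cam"]);print(K)
def pj(p):
    q=T[:3,:3]@p+T[:3,3];r=np.hypot(q[0],q[1]);th=np.arctan2(r,q[2]);return K[:2,2]+K[0,0]*th*q[:2]/r
q=np.array([pj(a) for a in wpts((599.2,228.1,-1.493))])
big=im.copy()
for f in F: cv2.polylines(big,[np.int32(q[list(f)]*16)],True,(0,255,0),1,cv2.LINE_AA,4)
cv2.imwrite("pics/wr.png",big)
E
```

```text
[592.096 302.53  130.074] [-3.137  0.002  1.645]
[[325.192   0.    284.075]
 [  0.    325.192 208.048]
 [  0.      0.      1.   ]]
```

View pics/wr.png

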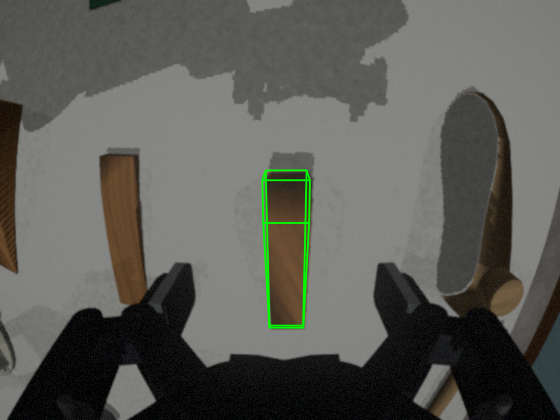

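The wrist picture shows the wedge at (287,250) with the model outlined exactly on it, between the fingers. The slim wedge is well to the left at (125,230).

Request:
servo_tool(
  rows=[
    [85,[0,1,40],[0,0,0]],
    [85,[0,0,40],[0,0,0]],
    [85,[0,0,30],[0,0,0]],
    [85,[0,0,11],[0,0,0]],
    [85,[0,0,0],[0,0,0]],
  ],
)

```text
clock: 5.0
eef_pos: [595.5, 303.9, 12.2]
tcp_rot: [3.141, -0.0, 1.647]
contact_force: [1.1, -0.1, -0.1]
opening: 0.997
```

Request:
servo_tool(
  rows=[
    [36,[0,0,0],[0,0,0]],
    [36,[0,0,0],[0,0,0]],
    [36,[0,0,0],[0,0,0]],
    [36,[0,0,0],[0,0,0]],
    [36,[0,0,0],[0,0,0]],
    [36,[0,0,0],[0,0,0]],
  ],
  force=50,
)

```text
clock: 5.75
eef_pos: [594.8, 303.8, 11.3]
tcp_rot: [-3.141, 0.0, 1.648]
contact_force: [-0.1, -0.3, -0.7]
opening: 0.42
```

Request:
servo_tool(
  rows=[
    [20,[0,0,0],[0,0,0]],
    [20,[0,0,0],[0,0,0]],
    [20,[0,0,0],[0,0,0]],
  ],
  force=50,
)

```text
clock: 6.12
eef_pos: [594.9, 303.8, 11.4]
tcp_rot: [-3.142, 0.0, 1.648]
contact_force: [0.1, 0.9, 0.0]
opening: 0.236
```

```bash
python3 - <<'E'
from h import *
s=sense();print(s["eef_pos"],s["opening"])
for n,(u,v) in (("side",(130,280)),):
    im=grab_frame(n);cv2.imwrite("pics/g.png",cv2.resize(im[180:380,20:240],None,fx=3,fy=3)[:600])
E
```

```text
[594.8618312  303.78016229  11.3514367 ] 0.2364190110509916
```

View pics/g.png

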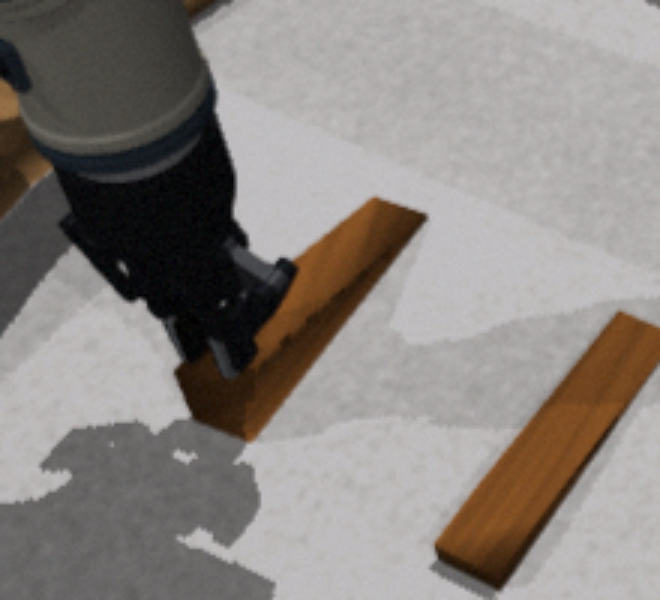

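```bash
python3 - <<'E'
from h import *
np.set_printoptions(precision=1,suppress=True)
c=get_calibration("side")
f=lambda p:(proj(c,p)-[20,180])*3
for z in(0,11,30,46,60):print(z,f([594.9,303.8,z]),f([584.9,303,z]),f([574.9,303,z]))
print(np.array([f(a) for a in wpts((599.2,228.1,-1.493))]))
for n in("side","top"):
    grab_frame(n);
    c=get_calibration(n);ms=trace(n,"wedge")
    for b in boxes_of(n,"wedge"):print(n,toworld(c,b["centre"]),b["conf"])
s=sense();print(s["joint_efforts"],s["qpos"])
E
```

```text
0 [237.3 407.4] [251.9 413.2] [265.7 420. ]
11 [233.  396.2] [247.8 401.9] [261.7 408.8]
30 [225.5 376.2] [240.4 382. ] [254.5 388.9]
46 [218.9 358.9] [234.1 364.7] [248.3 371.6]
60 [213.1 343.4] [228.3 349.2] [242.7 356.2]
[[426.5 216.7]
 [425.7 212.5]
 [275.  342.5]
 [232.6 395. ]
 [250.8 443.1]
 [373.7 198.7]
 [372.7 194.6]
 [215.7 320.1]
 [171.9 371.2]
 [192.1 419.6]]
side [583.8 252.   19.8] 0.95
side [207.5 271.   32.3] 0.83
top [218.7 277.1  37.5] 0.96
top [600.6 225.1  26.2] 0.81
[ -0.  -71.1 -27.1  -0.    0.   -0. ] [ 0.5  0.6  1.7 -0.   0.9  0.4]
```

```bash
python3 - <<'E'
from h import *
a=grab_frame("wrist");b=grab_frame("side")[250:340,40:160]
b=cv2.resize(b,(400,300),interpolation=cv2.INTER_CUBIC);a=cv2.resize(a,(400,300))
cv2.imwrite("pics/g2.png",cv2.convertScaleAbs(np.hstack([a,b]),alpha=1.6,beta=20))
E
```

```text
(no output)
```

View pics/g2.png

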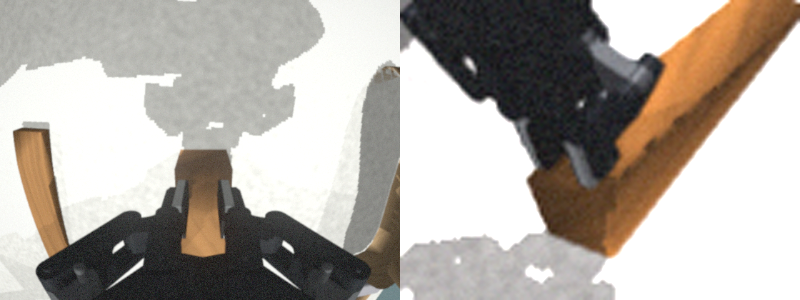

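Request:
servo_tool(
  rows=[
    [20,[-10,0,0],[0,0,0]],
    [20,[-10,0,0],[0,0,0]],
    [20,[0,0,0],[0,0,0]],
  ],
)

```text
clock: 6.95
eef_pos: [596.5, 282.7, 11.4]
tcp_rot: [-3.141, 0.0, 1.647]
contact_force: [0.3, 0.2, -0.5]
opening: 0.232
```

```bash
python3 - <<'E'
from h import *
s=sense();print(s["eef_pos"],s["opening"],s["contact_force"])
n="side";b=grab_frame(n);c=get_calibration(n)
big=cv2.resize(b,None,fx=5,fy=5,interpolation=cv2.INTER_CUBIC)
for p,col in(((599.2,228.1,-1.493),(0,255,0)),((600.7,208,-1.493),(255,0,0))):
    q=np.array([proj(c,a) for a in wpts(p)])*5+2
    for f in F: cv2.polylines(big,[np.int32(q[list(f)])],True,col,1)
cv2.imwrite("pics/g3.png",cv2.convertScaleAbs(big[1170:1670,300:1000],alpha=1.5,beta=20))
E
```

```text
[596.4606475  282.6757677   11.37015494] 0.23212782473343366 [ 0.31909595  0.17934723 -0.51405963]
```

View pics/g3.png

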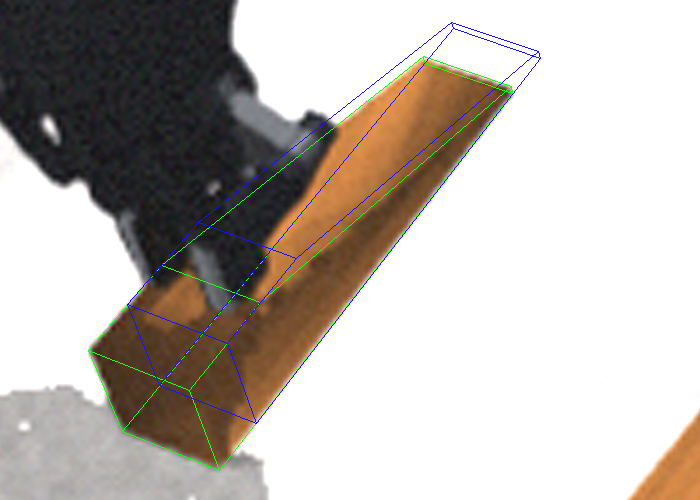

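Request:
servo_tool(
  rows=[
    [20,[0,0,-30],[0,0,0]],
    [20,[0,0,-29],[0,0,0]],
    [20,[50,0,0],[0,0,0]],
    [20,[50,0,0],[0,0,0]],
    [20,[0,0,0],[0,0,0]],
  ],
)

```text
clock: 7.62
eef_pos: [588.3, 387.1, 70.6]
tcp_rot: [3.141, -0.001, 1.651]
contact_force: [1.4, -0.1, 0.4]
opening: 0.238
```

```bash
python3 - <<'E'
from h import *
s=sense();print(s["eef_pos"],s["opening"],s["contact_force"])
n="side";b=grab_frame(n);c=get_calibration(n)
big=cv2.resize(b,None,fx=4,fy=4,interpolation=cv2.INTER_CUBIC)
p=s["eef_pos"]
q=np.array([proj(c,p+[dx,0,dz]) for dx,dz in((0,0),(-10,0),(10,0),(0,19),(0,73))])*4+2;print(q)
for i,a in enumerate(q): cv2.circle(big,np.int32(a),3,((0,0,255),(0,255,0),(0,255,0),(255,0,255),(0,255,255))[i],-1)
m=trace(n,"wedge")
cv2.imwrite("pics/g4.png",cv2.convertScaleAbs(big[960:1560,0:700],alpha=1.5,beta=20))
E
```

```text
[588.25311101 387.11162403  70.58255221] 0.23752038915148935 [ 1.4494044  -0.12561831  0.42247244]
[[ 219.22883727 1328.70748722]
 [ 239.29890649 1339.32592277]
 [ 199.32939177 1318.17932325]
 [ 204.72386625 1299.92013749]
 [ 160.5463073  1212.24296543]]
```

View pics/g4.png

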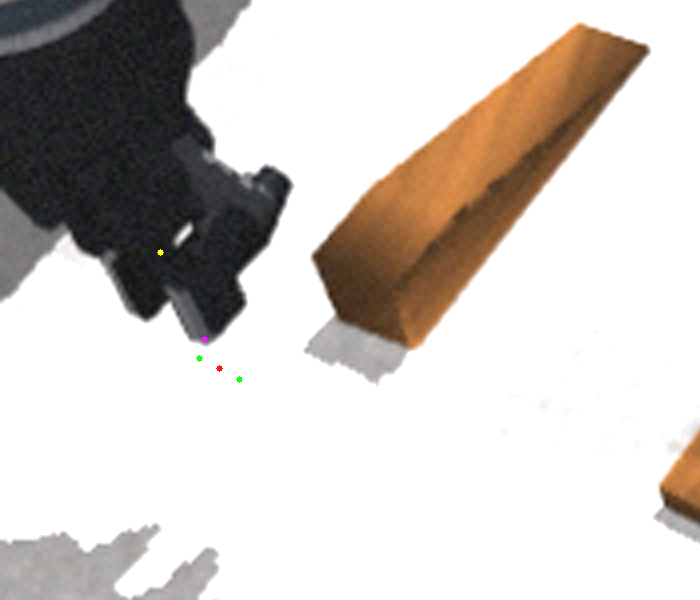

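```bash
python3 - <<'E'
from h import *
from scipy.spatial.transform import Rotation as Ro
np.set_printoptions(precision=1,suppress=True)
s=sense();c=get_calibration("wrist");im=grab_frame("wrist")
print(s["eef_pos"],s["qvel"])
K=np.array(c["intrinsics"]);T=np.array(c["world_to_cam"])
def pj(p):
    q=T[:3,:3]@p+T[:3,3];r=np.hypot(q[0],q[1]);th=np.arctan2(r,q[2]);return K[:2,2]+K[0,0]*th*q[:2]/r
R=Ro.from_euler("xyz",s["tcp_rot"]).as_matrix()
print("cam in tool",R.T@(-T[:3,:3].T@T[:3,3]-s["eef_pos"]),"axis",R.T@T[2,:3])
big=im.copy();C=get_calibration("side")
for z,col in((0,(0,0,255)),(-19,(0,255,0)),(-36,(255,0,0)),(-54,(0,255,255))):
    for y in(-10,10):
        w=s["eef_pos"]+R@[0,y,z];q=pj(w);print(z,y,q)
        cv2.circle(big,np.int32(q),2,col,-1)
cv2.imwrite("pics/g5.png",cv2.convertScaleAbs(cv2.resize(big[180:420,120:440],None,fx=2,fy=2),alpha=2,beta=40))
E
```

```text
[588.2 383.7  70.1] [-0. -0.  0. -0.  0. -0.]
cam in tool [  74.9    0.5 -182.8] axis [-0.3 -0.   1. ]
0 -10 [267.  237.8]
0 10 [299.9 237.8]
-19 -10 [265.2 250.7]
-19 10 [301.4 250.8]
-36 -10 [263.4 264.7]
-36 10 [303.  264.7]
-54 -10 [261.1 282.5]
-54 10 [305.1 282.6]
```

View pics/g5.png

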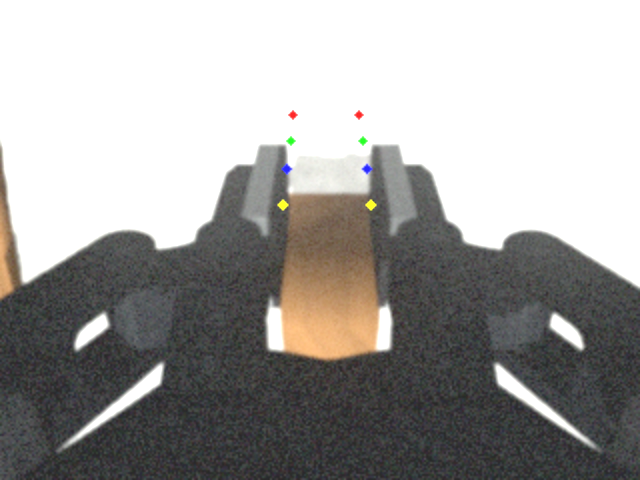

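```bash
python3 - <<'E'
from h import *
from scipy.spatial.transform import Rotation as Ro
np.set_printoptions(precision=1,suppress=True)
s=sense();c=get_calibration("wrist");C=get_calibration("side")
K=np.array(c["intrinsics"]);T=np.array(c["world_to_cam"])
def pj(p):
    q=T[:3,:3]@p+T[:3,3];r=np.hypot(q[0],q[1]);th=np.arctan2(r,q[2]);return K[:2,2]+K[0,0]*th*q[:2]/r
R=Ro.from_euler("xyz",s["tcp_rot"]).as_matrix()
W=lambda x,y,z:s["eef_pos"]+R@[x,y,z]
for z in(-20,-30,-35,-40,-45,-50):print("tip",z,[(pj(W(x,10,z))-[120,180])*2 for x in(-11,0,11)])
for z in(-73,-90,-108,-120):print("body",z,[(pj(W(x,0,z))-[120,180])*2 for x in(0,38,42)])
p=np.array([588.3,387.1,70.6])  # g4 pose
for z in(0,-20,-30,-36,-42):print("g4",z,[(proj(C,p+R@[x,10*k,z])*4+2-[0,960]) for x in(-11,11) for k in(-1,1)])
E
```

```text
tip -20 [array([362.3, 178.4]), array([363.1, 143. ]), array([363.9, 105.9])]
tip -30 [array([364. , 195.7]), array([365., 159.]), array([365.9, 120.2])]
tip -35 [array([364.9, 205. ]), array([366. , 167.6]), array([367., 128.])]
tip -40 [array([365.9, 214.8]), array([367. , 176.7]), array([368.1, 136.3])]
tip -45 [array([366.9, 225.1]), array([368.1, 186.4]), array([369.3, 145. ])]
tip -50 [array([368. , 235.9]), array([369.3, 196.5]), array([370.6, 154.3])]
body -73 [array([326. , 252.1]), array([325.8,  73.5]), array([325.8,  52. ])]
body -90 [array([325.6, 304.4]), array([325.3, 108.8]), array([325.3,  84.3])]
body -108 [array([325.1, 374. ]), array([324.6, 160.8]), array([324.6, 132.2])]
body -120 [array([324.7, 430.6]), array([324. , 208.3]), array([323.9, 176.6])]
g4 0 [array([260.3, 354.3]), array([217.7, 336.7]), array([220.6, 401.4]), array([177.4, 383.1])]
g4 -20 [array([245.9, 323.9]), array([202.6, 306.3]), array([205.1, 371.2]), array([161.2, 352.9])]
g4 -30 [array([238.4, 308.3]), array([194.8, 290.6]), array([197.1, 355.7]), array([152.8, 337.3])]
g4 -36 [array([233.9, 298.8]), array([190.1, 281.1]), array([192.2, 346.3]), array([147.7, 327.9])]
g4 -42 [array([229.3, 289.2]), array([185.3, 271.4]), array([187.3, 336.8]), array([142.6, 318.3])]
```

The tips show about 40 mm short of the reported TCP in both the wrist and the side pictures (tip corners (205,343) in g4, row 147 in g5). So I closed on air just above the wedge, which is unmoved. I'll open, return and go about 40 mm lower, watching the force.

Request:
servo_tool(
  rows=[
    [85,[-27,0,0],[0,0,0]],
    [85,[-27,0,0],[0,0,0]],
    [85,[-27,-1,0],[0,0,0]],
    [85,[0,0,0],[0,0,0]],
    [85,[0,0,30],[0,0,0]],
    [85,[0,0,30],[0,0,0]],
    [85,[0,0,0],[0,0,0]],
  ],
)

```text
clock: 8.65
eef_pos: [592.3, 301.7, 8.4]
tcp_rot: [-3.138, 0.001, 1.648]
contact_force: [-0.3, 0.1, -0.7]
opening: 0.993
```

Request:
servo_tool(
  rows=[
    [85,[0,0,10],[0,0,0]],
    [85,[0,0,10],[0,0,0]],
    [85,[0,0,10],[0,0,0]],
    [85,[0,0,0],[0,0,0]],
  ],
)

```text
clock: 9.15
eef_pos: [593.3, 302.5, -20.5]
tcp_rot: [-3.14, 0.001, 1.648]
contact_force: [0.2, -0.4, 0.1]
opening: 0.995
```

Request:
servo_tool(
  rows=[
    [30,[0,0,6],[0,0,0]],
    [30,[0,0,0],[0,0,0]],
    [30,[0,0,0],[0,0,0]],
    [30,[0,0,0],[0,0,0]],
    [30,[0,0,0],[0,0,0]],
    [30,[0,0,0],[0,0,0]],
    [30,[0,0,0],[0,0,0]],
  ],
  force=50,
)

```text
clock: 10.02
eef_pos: [594.2, 302.8, -25.4]
tcp_rot: [3.141, -0.0, 1.648]
contact_force: [0.3, 0.5, 2.8]
opening: 0.463
```

Request:
servo_tool(
  rows=[
    [30,[0,0,-12],[0,0,0]],
    [30,[-39,5.3,0],[0,0,0]],
    [30,[-39,5.3,0],[0,0,0]],
    [30,[-39,5.3,0],[0,0,0]],
    [30,[-39,5.3,0],[0,0,0]],
    [30,[-39,5.3,0],[0,0,0]],
    [30,[-39,5.3,0],[0,0,0]],
    [30,[0,0,0],[0,0,5.2]],
  ],
)

```text
clock: 11.02
eef_pos: [644.3, 69.1, -13.1]
tcp_rot: [3.141, 0.0, 1.553]
contact_force: [0.5, 1.6, -0.7]
opening: 0.462
```

Request:
servo_tool(
  rows=[
    [30,[0,0,0],[0,0,5.2]],
    [30,[0,0,0],[0,0,0]],
    [30,[0,0,0],[0,0,0]],
  ],
)

```text
clock: 11.4
eef_pos: [643.8, 72.0, -13.3]
tcp_rot: [3.142, -0.0, 1.469]
contact_force: [0.2, -0.3, -1.2]
opening: 0.46
```

```bash
python3 - <<'E'
from h import *
np.set_printoptions(precision=3,suppress=True)
s=sense();print(s["eef_pos"],s["tcp_rot"],s["opening"],s["contact_force"])
p=s["eef_pos"];y=s["tcp_rot"][2]-np.pi;g=(p[0]+75*np.cos(y),p[1]+75*np.sin(y),y);print("expected",g)
cs=[];ms=[]
for n in("top","side"):
    im=grab_frame(n);c=get_calibration(n)
    q=np.array([proj(c,a) for a in wpts(g,12)])
    m=max(trace(n,"wedge"),key=lambda t:t["mask"][int(q[:,1].mean())-15:int(q[:,1].mean())+15,int(q[:,0].mean())-15:int(q[:,0].mean())+15].sum())["mask"]
    big=cv2.resize(im,None,fx=3,fy=3,interpolation=cv2.INTER_CUBIC)
    for f in F: cv2.polylines(big,[np.int32(q[list(f)]*3+1)],True,(0,255,0),1)
    u,v=(q.mean(0)*3).astype(int);np.save(n+"m.npy",m);cv2.imwrite(f"pics/p_{n}.png",big[max(0,v-250):v+250,max(0,u-195):u+195])
    M=np.array([621.7,-141.6]);nn=np.array([-.104,-.995])
    print(n,m.sum(),"model tip px",q[[1,6]].round(1).ravel(),"mask extreme",(np.argwhere(m)[:,::-1]).max(0),(np.argwhere(m)[:,::-1]).min(0))
E
python3 -c "
import cv2,numpy as np
a=[cv2.resize(cv2.imread(f'pics/p_{n}.png'),(390,500)) for n in('top','side')]
cv2.imwrite('pics/p.png',np.hstack(a))"
```

```text
[643.774  72.018 -13.35 ] [ 3.142 -0.     1.469] 0.45994641980792283 [ 0.223 -0.271 -1.25 ]
expected (np.float64(636.146055907174), np.float64(-2.59286764032764), np.float64(-1.672679771546373))
top 550 model tip px [317.2 135.  319.1 119.2] mask extreme [319 136] [288 113]
side 1122 model tip px [214.3 177.3 200.3 171.1] mask extreme [213 226] [142 173]
```

Request:
servo_tool(
  rows=[
    [30,[0,0,12],[0,0,0]],
    [30,[0,0,0],[0,0,0]],
    [30,[-15,0,0],[0,0,0]],
    [30,[-15,0,0],[0,0,0]],
    [30,[-15,0,0],[0,0,0]],
    [30,[-15,0,0],[0,0,0]],
    [30,[0,0,0],[0,0,0]],
  ],
)

```text
clock: 12.48
eef_pos: [637.1, 10.6, -25.8]
tcp_rot: [-3.141, 0.0, 1.465]
contact_force: [-0.3, -0.1, -1.3]
opening: 0.46
```

Request:
servo_tool(
  rows=[
    [30,[-10,0,0],[0,0,0]],
    [30,[-10,0,0],[0,0,0]],
    [30,[-10,0,0],[0,0,0]],
    [30,[-10,0,0],[0,0,0]],
    [30,[-10,0,0],[0,0,0]],
    [30,[0,0,0],[0,0,0]],
  ],
)

```text
clock: 13.22
eef_pos: [632.0, -38.8, -25.7]
tcp_rot: [-3.141, 0.001, 1.466]
contact_force: [0.1, -0.6, -3.9]
opening: 0.462
```

Request:
servo_tool(
  rows=[
    [30,[-10,0,0],[0,0,0]],
    [30,[-10,0,0],[0,0,0]],
    [30,[-8,0,0],[0,0,0]],
    [30,[0,0,0],[0,0,0]],
  ],
)

```text
clock: 13.72
eef_pos: [629.2, -66.5, -25.7]
tcp_rot: [-3.141, 0.001, 1.466]
contact_force: [0.4, -0.5, -3.2]
opening: 0.466
```

```bash
cat > tilt.py <<'E'
from h import *
np.set_printoptions(precision=2,suppress=True)
s=sense();print(s["eef_pos"],s["contact_force"])
M=np.array([621.7,-141.6]);n=np.array([-.104,-.995])
H=np.r_[M+174*n,41]; N=np.r_[n,0]
def rot(p,a): # raise free edge by a about pin
    d=p-H;x=d@N;z=d[2];rest=d-N*x-[0,0,z];c,q=np.cos(a),np.sin(a)
    # free edge at x<0 goes up
    return H+rest+N*(x*c+z*q)+np.array([0,0,z*c-x*q])
for cam in("side","top"):
    c=get_calibration(cam);a=cv2.imread(f"pics/{cam}0.png",0);b=cv2.cvtColor(grab_frame(cam),cv2.COLOR_BGR2GRAY)
    for nm,P in(("far",np.array([745.3,-154.5,21.])),("near",np.array([498.1,-128.6,21.]))):
        u,v=np.round(proj(c,P)).astype(int);h=12
        t=a[v-h:v+h,u-h:u+h];S=b[v-h-18:v+h+18,u-h-18:u+h+18]
        r=cv2.matchTemplate(S,t,cv2.TM_CCOEFF_NORMED);_,mx,_,l=cv2.minMaxLoc(r)
        f=lambda p,q,w:(p-w)/(2*(p-2*q+w)+1e-12)
        try:sx=f(r[l[1],l[0]-1],mx,r[l[1],l[0]+1]);sy=f(r[l[1]-1,l[0]],mx,r[l[1]+1,l[0]])
        except IndexError: sx=sy=0
        d=np.array([l[0]+sx-18,l[1]+sy-18])
        J=(proj(c,rot(P,.13))-proj(c,P));A=np.linspace(0,.25,251)
        E=[np.linalg.norm(proj(c,rot(P,k))-proj(c,P)-d) for k in A]
        print(cam,nm,"shift",d,"corr %.2f"%mx,"expected level",J,"tilt now %.3f res %.2f"%(A[np.argmin(E)]-.13,min(E)))
E
python3 tilt.py
```

```text
[629.24 -66.48 -25.67] [ 0.4  -0.51 -3.19]
side far shift [-10.08  -5.81] corr 0.81 expected level [-1.37 -7.6 ] tilt now -0.010 res 8.86
side near shift [ 1.19 -5.71] corr 0.73 expected level [-0.2  -7.73] tilt now -0.033 res 1.41
top far shift [18 -2] corr 0.69 expected level [ 0.47 -3.97] tilt now 0.120 res 16.93
top near shift [  7.96 -17.52] corr 0.38 expected level [ 0.27 -2.28] tilt now 0.120 res 14.62
```

Request:
servo_tool(
  rows=[
    [30,[-6,0,0],[0,0,0]],
    [30,[-6,0,0],[0,0,0]],
    [30,[0,0,0],[0,0,0]],
    [30,[0,0,0],[0,0,0]],
  ],
)

```text
clock: 14.32
eef_pos: [628.2, -77.6, -25.6]
tcp_rot: [-3.142, 0.0, 1.467]
contact_force: [0.2, -0.4, -3.8]
opening: 0.459
```

```bash
sed -i 's/("side","top")/("side",)/' tilt.py; python3 tilt.py; python3 - <<'E'
from h import *
a=cv2.imread("pics/side0.png");b=grab_frame("side");o=[cv2.resize(i[95:205,150:300],(750,550),interpolation=cv2.INTER_CUBIC) for i in(a,b)]
# columns profile: ply front-edge rows along several columns
for u in(185,195,240,250,258):
    for nm,i in(("0",a),("1",b)):
        col=cv2.GaussianBlur(i,(5,1),0)[110:215,u].astype(int);bw=col[:,2]-col[:,0]  # ply is yellow: r-b large
        k=np.where(bw>25)[0];e=k.max();x=e+(bw[e]-25)/max(1,bw[e]-bw[e+1]);print(u,nm,"ply lower edge row %.2f"%(110+x),end=" ; ")
    print()
cv2.imwrite("pics/cmp.png",o[1])
E
```

```text
[628.16 -77.63 -25.63] [ 0.24 -0.43 -3.79]
side far shift [-6.67 -8.45] corr 0.81 expected level [-1.37 -7.6 ] tilt now 0.022 res 5.17
side near shift [ 1.26 -6.86] corr 0.70 expected level [-0.2  -7.73] tilt now -0.014 res 1.48
185 0 ply lower edge row 147.09 ; Traceback (most recent call last):
  File "<stdin>", line 7, in <module>
    return umr_maximum(a, axis, None, out, keepdims, initial, where)
ValueError: zero-size array to reduction operation maximum which has no identity
```

```bash
cat > edge.py <<'E'
from h import *
a=cv2.imread("pics/side0.png");b=grab_frame("side")
for u in(238,243,248,253,258,261):
    r=[]
    for i in(a,b):
        col=cv2.GaussianBlur(i,(5,1),0)[110:215,u].astype(float);bw=np.convolve(col[:,2]-col[:,0],[.25,.5,.25],"same")
        k=np.where(bw>18)[0]
        if len(k)==0: r.append(np.nan);continue
        e=k.max();r.append(110+e+(bw[e]-18)/max(1,bw[e]-bw[e+1]))
    print(u,np.round(r,2),round(r[1]-r[0],2))
E
python3 edge.py
```

```text
238 [170.46 163.1 ] -7.36
243 [172.66 165.29] -7.38
248 [174.9  167.29] -7.61
253 [176.91 169.38] -7.53
258 [179.13 171.65] -7.47
261 [180.46 172.69] -7.77
```

Request:
servo_tool(
  rows=[
    [50,[0,0,0],[0,0,0]],
    [50,[0,0,0],[0,0,0]],
    [75,[0,0,0],[0,0,0]],
    [75,[0,0,0],[0,0,0]],
    [75,[0,0,0],[0,0,0]],
  ],
)

```text
clock: 15.1
eef_pos: [628.3, -77.3, -25.6]
tcp_rot: [3.141, 0.0, 1.467]
contact_force: [-0.2, -0.4, 0.5]
opening: 0.882
```

Request:
servo_tool(
  rows=[
    [75,[0,0,-15],[0,0,0]],
    [75,[0,0,-30],[0,0,0]],
    [75,[0,0,-40],[0,0,0]],
    [75,[0,0,-40],[0,0,0]],
    [75,[40,0,-20],[0,0,0]],
    [75,[50,0,0],[0,0,0]],
    [75,[50,0,0],[0,0,0]],
    [75,[0,0,0],[0,0,0]],
  ],
)

```text
clock: 16.1
eef_pos: [643.1, 65.2, 120.6]
tcp_rot: [3.14, -0.001, 1.47]
contact_force: [-0.0, -0.7, -0.7]
opening: 0.876
```

```bash
python3 edge.py; python3 tilt.py; python3 - <<'E'
from h import *
g=(622.2,-152.3,-1.675);out=[]
M=np.array([621.7,-141.6]);k=M+12*np.array([-.104,-.995]);g=(k[0],k[1],-1.675)
for n in("side","top"):
    b=grab_frame(n);c=get_calibration(n);q=np.array([proj(c,a) for a in wpts(g)])
    big=cv2.resize(b,None,fx=4,fy=4,interpolation=cv2.INTER_CUBIC)
    for f in F: cv2.polylines(big,[np.int32(q[list(f)]*4+2)],True,(0,255,0),1)
    u,v=(q.mean(0)*4).astype(int);v=max(v,250);out.append(big[v-250:v+250,u-195:u+195])
cv2.imwrite("pics/fin.png",np.hstack(out))
E
```

```text
238 [170.46 163.3 ] -7.16
243 [172.66 165.41] -7.25
248 [174.9  167.45] -7.45
253 [176.91 169.64] -7.27
258 [179.13 171.75] -7.38
261 [180.46 172.98] -7.48
[642.91  63.36 120.35] [-0.37  0.4   0.05]
side far shift [13 18] corr 0.67 expected level [-1.37 -7.6 ] tilt now -0.130 res 22.20
side near shift [ 2.21 -6.32] corr 0.71 expected level [-0.2  -7.73] tilt now -0.022 res 2.43
```

View pics/fin.png

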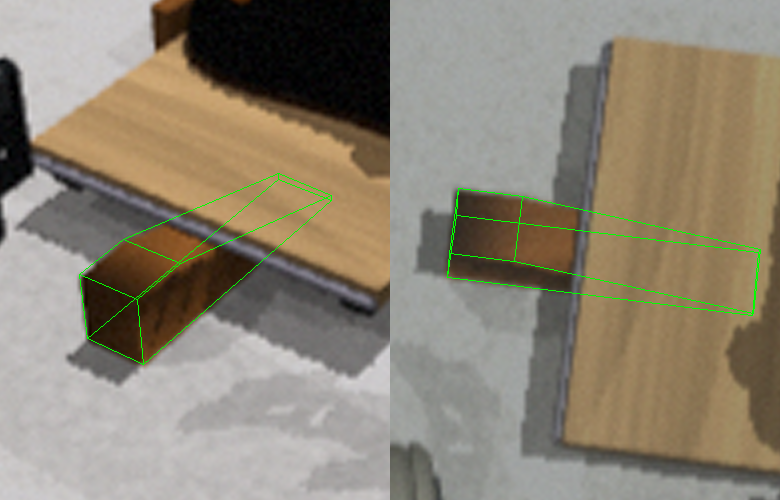

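```bash
python3 edge.py | tail -2; python3 -c "
from rig import *
print(sense()['clock']);print(sign_off())"
```

```text
258 [179.13 171.75] -7.37
261 [180.46 172.91] -7.54
16.35
the job is handed in; nothing more can be done
None
```

The thick wedge is pushed thin end first under the middle of the free edge, and the board rests on it about level. I released it, backed the gripper clear and handed in at 16.4 s. The slim wedge and the oversized look-alike were not touched.

**Last checks:**
- **Wedge position:** the final picture shows it flat on the bench, square to the edge and centred within a few mm. It lies about 104 mm in past the ply edge. A bar strip of about 5 mm shows in front of the ply, so it may be nearer 108 mm past the bar's front face.
- **Board level:** the ply edge rose 7.3 to 7.4 px in the side view, against about 7.6 px expected for level, so the tilt is about -0.004 rad. It was steady between the last two looks.

**What failed or disagreed:**
- **First grasp closed on air:** the fingertips sit about 40 mm short of the reported TCP, seen in both the wrist and side pictures. I gripped about 37 mm lower, after which the opening read 39.5 mm on the 40 mm wedge.
- **Tilt by corner matching:** this gave poor matches. The far corner failed, apparently because the gripper hid it. The near corner gave -0.022 rad with a large residual, so I relied on the edge shift and the wedge's position instead.

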